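# Set the wind-up bench timer to three minutes

### The arm

A 7-joint arm with a two-finger parallel gripper is mounted at the origin on a cart in front of the work surface, level with it; the furniture and walls round the work are solid. World frame = base frame: x ahead of the robot, y to its left, z up, the work surface at z = 0. Lengths are in m, angles in degrees, forces in N, time in s.
With the tool pointing down it reaches from about 0.425 to 0.875 m from the base axis. Payload 4.7 kg.
Tool frame: the origin (TCP) lies between the finger pads; the fingertips stand 17 mm ahead of it and the grasp point (between the pads) lies 2 mm behind it; z points along the fingers, y is the line along which they close (so a half turn about z gives the same grasp; the last joint's range is limited). The gripper opens to 87 mm and grips with 3 to 60 N. Pads are 19 mm wide; open, the fingers measure 117 mm over their backs; the gripper's body (75 mm by 190 mm) begins 51 mm behind the grasp point.
Start: joints at [-73.276, 18.392, -4.016, 83.108, 1.295, 78.541, -3.26], TCP at [0.178, 0.625, 0.24] pointing down, gripper open.
Joint ranges: [-163.93, 163.93], [-17.29, 119.83], [-79.2, 71.16], [3.27, 140.29], [-89.18, 269.18], [5.43, 117.66], [-154.24, 154.24]. Speed limits (degrees/s): [147.25, 147.25, 180, 180, 180, 180, 180].

### API

Orientations are given as [roll, pitch, yaw] about the fixed x, y, z axes, in that order (R = Rz(yaw) Ry(pitch) Rx(roll)).
In Python, from cell import env, cams gives the robot as it stands.
- The arm moves only by the shell command python3 -m pendant 'ROWS' [FORCE]. ROWS is JSON, a list of rows, each an object of numbers: "tx", "ty", "tz": the shift along the tool's x, y, z each as a share of 0.05 m, from -1 to 1; "spin": the turn about the tool's z as a share of 4 degrees, from -1 to 1; "claw": the closure, from 0 (fully open) to 1 (shut). A call has 1 to 10 rows; each row shifts and turns the commanded pose from where the row before left it, along the tool's axes as they then stand; what a row does not reach is not made up. A row lasts 1/8 s, in which the tool goes at most 62.5 mm and 10.7 degrees, less where a joint would pass 70% of its speed; a pose out of reach is approached as far as the arm can. A call with a number of a shift or a turn outside -1 to 1 is refused whole. A call with a gripper value outside its range is refused whole. The fingers move at their own pace and stop on an object; FORCE is the grip in N (left out, the last holds). Time passes only in rows, so rows that do not move let the fingers close. It gives the time, the measured TCP pose, the force, the opening and the grip force at its end, in the units of the state.
- env.get_obs(): the state, without advancing time (a new reading comes with each control period).
- cams.read_camera(name): name is "scene" or "top" or "wrist"; returns the picture (420x560x3 uint8, red, green, blue); there is no depth.
- cams.camera_info(name): a dict with "fx", "fy", "cx", "cy" (pixels), "k1" (the pictures are not rectified: a ray, as slopes to the right and down, at radius r is drawn at 1 + k1 r^2 times it, then the intrinsics apply), "rvec" (rotation vector, rad) and "tvec" (3), from world to camera coordinates, as OpenCV has them. Camera axes: x right, y down, z forward; pixel columns grow to the right and rows downward; lengths in m; the calibration is good to about 2 mm. A picture is of the moment at which its call begins: read the wrist's pose just before it. camera_info takes no time and is no camera call; for the wrist camera it gives the pose at the moment of the call.
- env.sign_off(): hands the job in; it is judged then, once.
The state is a dict: "time_s": time; "qpos": joint angles; "joint_velocities": joint speeds; "effort": joint torques, N m; "tool_pos": TCP position; "tool_rot": TCP orientation; "force": force on the tool from outside, world axes, zero at the start; "wrist_torque": the same for the moment, N m; "grip_width": finger opening in m; "grasp_force": force on a finger pad.
Only numpy, scipy, OpenCV 4.12 (cv2) and the standard library are available. Lean on these libraries where they do the work, as an engineer would, in place of code of your own. Each camera call takes 0.05 s, during which the arm holds its last target. There are 200 camera calls.

### The job

The glue on the repaired phone needs three minutes: set the round wind-up timer on the rubber mat. Press its dial down by feel until it bottoms and keep a firm but gentle push on it so that the case stays put, twist it clockwise past the top mark (six minutes) to wind it, then turn it back down to the three-minute mark and let go. Do not drag or spin the case, do not lean hard on it, and leave the other things where they lie.

Things in the scene. Friction and masses are not known exactly. Their poses are not given: they have to be found in the camera images.
- mat: black rubber anti-slip mat lying on the desk, 150 x 150 x 3 mm, fixed; origin under its centre, on the desk
- timer: round white wind-up timer, loose, about 0.4 kg; case 100 mm in diameter, 40 mm high, on three small rubber feet 22 mm from its axis, near the middle of the mat. Origin on its axis at the underside of the feet; z up, x toward the three-minute mark. Not screwed down: with its own weight alone it spins along with the dial
- dial_grip (a point): on the dial's axis, in the middle of its grip bar, 17 mm above the dial's disc (67 mm across). The bar stands on the disc: 50 mm long, 14 mm thick, 30 mm tall (its top 13 mm above this point). x runs along the bar to the end with the black pointer line, y across it, z up. At the start this point is 64 to 85 mm above the feet's underside, as the dial floats on its shaft
- case_edge (a point): outside of the timer's case, 50 mm from its axis, opposite the three-minute mark, 20 mm above the feet's underside. With the dial bottomed, a downward push of about 14 to 24 N kept up while turning stops the case from spinning; more than about 27 N is too hard. Once bottomed the push rises by 5 to 20 N per mm
- mark_3 (a point): the three-minute mark (long) on the case top, 42.5 mm from the axis, 41 mm above the feet's underside. Seven black marks, 0.24 rad apart, run round the dial: 0 minutes (long) 0.72 rad anticlockwise of this one as seen from above, 6 minutes 0.72 rad clockwise of it
- mark_6 (a point): the top mark (six minutes, the broadest and the last), on the case top, 42.5 mm from the axis. The dial's float: pushed, it first slides down its shaft by 1 to 13 mm against only about 2.5 N, then bottoms hard inside the case. How far down is different each time, hidden and not measured; only the push after it has bottomed holds the case
- dial (a joint): angle of the dial in the case, rad: 0 at the 0 mark, growing clockwise seen from above, 0.24 a minute: 0.72 at three minutes, 1.44 at the top mark, hard stop at 1.62. It is stiff (about 0.12 N m friction and a winding spring of 0.04 N m/rad more on the way up) and turns at any height; it stays where it is left. Driving it on against the hard stop spins the case
- kapton_roll: bystander: roll of amber tape lying flat, 55 mm across, 12 mm high; origin under its centre
- solder_spool: bystander: blue spool of solder standing on its flange, 64 x 84 x 34 mm; origin under its centre
- side_cutters: bystander: side cutters with red handles lying flat, 55 x 133 x 12 mm; origin under its centre
- tweezers_a: bystander: steel tweezers lying flat, 14 x 124 x 8 mm; origin under its centre

How it is judged:
By the outcome, as a careful person would: the job done as asked, in the order asked, and still so for the second after the job is handed in, with the robot touching nothing.
It also fails if it takes over 58 s, if anything falls off the work surface, if the arm or the gripper's body presses on something with over 40 N, if the wrist force passes 120 N, or if a joint passes its speed limit or range.

## Working session

There is one attempt and no reset: what is moved stays moved. The work goes in short steps, Python scripts to look and compute and a shell command to move; the robot and the scene stay as the last step left them, time stands still between calls to the robot, and variables do not carry over. Pictures are saved under pics/ and viewed, at most 12 in all, crops included, and the job is handed in when it is done.

```bash
mkdir -p pics; ls; python3 - <<'E'
from cell import env,cams
import cv2
o=env.get_obs();print({k:o[k] for k in('time_s','tool_pos','tool_rot','force','grip_width')})
a=[cams.read_camera(n) for n in('top','scene')]
for n,i in zip(('top','scene'),a):
    cv2.imwrite(f'pics/{n}0.png',i[...,::-1]); print(n,cams.camera_info(n))
E
```

```text
pics
{'time_s': 0.0, 'tool_pos': array([0.17816999, 0.62455512, 0.23846272]), 'tool_rot': array([-1.79889852e+02,  7.15332179e-03,  1.64086271e+02]), 'force': array([-0.23214126,  0.29959042, -0.31495307]), 'grip_width': 0.08728529885893441}
top {'fx': 499.2027450496093, 'fy': 499.2027450496093, 'cx': 280.22516816332495, 'cy': 218.66718115271814, 'k1': 0.0418733909765865, 'rvec': array([ 2.17500588, -2.22623848,  0.1088012 ]), 'tvec': array([-0.00974867,  0.56610645,  0.97141216])}
scene {'fx': 521.9283115449075, 'fy': 521.9283115449075, 'cx': 281.9730703139638, 'cy': 205.59275973187036, 'k1': -0.17016478596409257, 'rvec': array([ 2.21950462,  1.35441084, -0.43211549]), 'tvec': array([-0.25424388, -0.36842065,  1.22497451])}
```

View pics/top0.png

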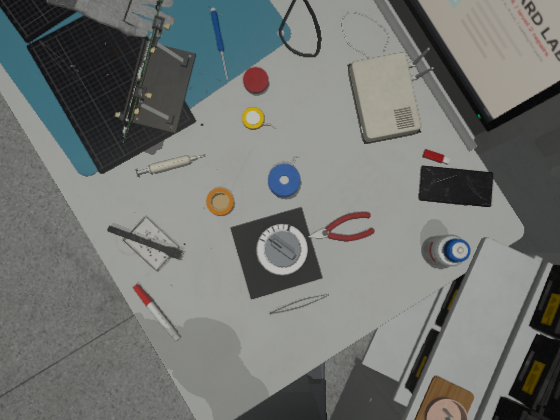

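View pics/scene0.png

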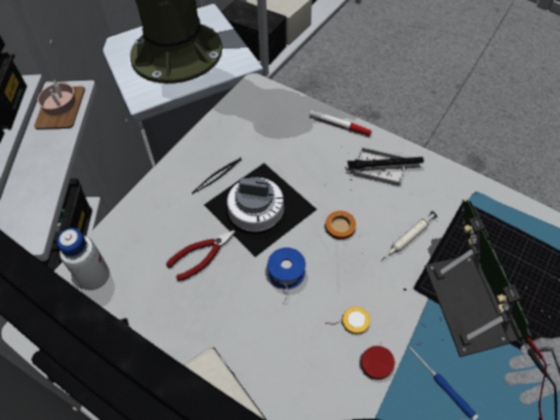

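The top view shows the timer at about (282,249) on the mat, with the marks on its upper-left rim, the cutters' tip touching near (312,236), and the tweezers below at (300,303). The scene view agrees with this. Next I'll measure it.

```bash
cat > h.py <<'E'
import numpy as np, cv2
from cell import env,cams
def K(c): return np.array([[c['fx'],0,c['cx']],[0,c['fy'],c['cy']],[0,0,1.]])
def ray(c,uv):
    n=cv2.undistortPoints(np.float64(uv).reshape(-1,1,2),K(c),np.array([c['k1'],0,0,0.])).reshape(-1,2)
    R=cv2.Rodrigues(np.float64(c['rvec']))[0]; t=np.float64(c['tvec']).ravel()
    return -R.T@t, np.c_[n,np.ones(len(n))]@R
def plane(c,uv,z):
    o,d=ray(c,uv); return o+d*((z-o[2])/d[:,2:])
def pix(c,p):
    return cv2.projectPoints(np.float64(p).reshape(-1,1,3),np.float64(c['rvec']),np.float64(c['tvec']),K(c),np.array([c['k1'],0,0,0.]))[0].reshape(-1,2)
def rectify(c,img,x0,y0,z,half=.08,n=640):
    """top-down picture of plane z: col = -y, row = -x (x up)"""
    s=np.linspace(half,-half,n); X,Y=np.meshgrid(x0+s,y0+s,indexing='ij')
    m=pix(c,np.c_[X.ravel(),Y.ravel(),np.full(n*n,z)]).reshape(n,n,2).astype(np.float32)
    return cv2.remap(img,m,None,cv2.INTER_CUBIC)
E
python3 - <<'E'
from h import *
c=cams.camera_info('top'); img=cams.read_camera('top')
hsv=cv2.cvtColor(img,cv2.COLOR_RGB2HSV)
# mat
g=img.max(2); m=((g<60)).astype(np.uint8); m[:200]=0;m[305:]=0;m[:,:225]=0;m[:,330:]=0
k=max(cv2.findContours(m,0,2)[0],key=cv2.contourArea)
r=cv2.minAreaRect(plane(c,k.reshape(-1,2),.003)[:,:2].astype(np.float32)); print('mat',r)
p=plane(c,[[282,249]],.044); print(p)
q=rectify(c,img,p[0,0],p[0,1],.044); cv2.imwrite('pics/r0.png',q[...,::-1])
E
```

```text
mat ((0.4988785684108734, -0.013153038918972015), (0.14719045162200928, 0.1472826451063156), 14.983796119689941)
[[ 0.50536901 -0.02417118  0.044     ]]
```

View pics/r0.png

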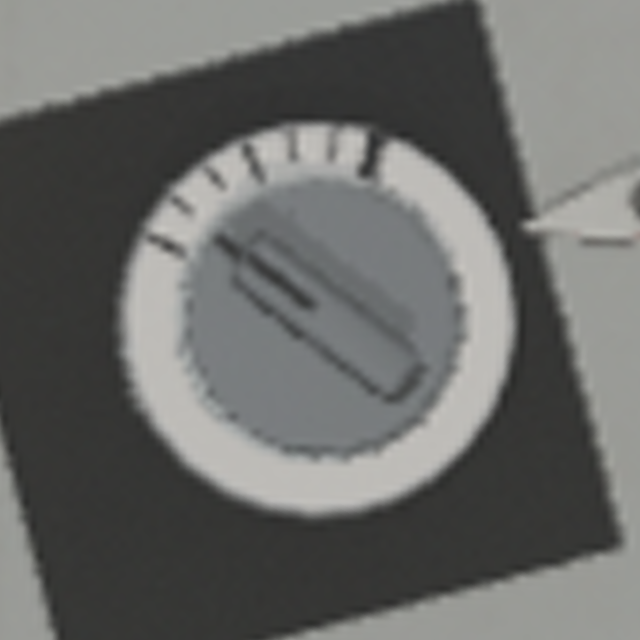

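The rectified view shows the case centre at about (318,319), with a diameter of about 396 px (99 mm, as expected). The marks are at (165,246) for 0, (256,163) for 3 and (372,155) for 6. The bar points at a yaw of about 54°, so the dial is near 0.15 rad. I'll move over it, then spin to line up with the bar.

```bash
python3 -m pendant '[{"tx":-0.65,"ty":-0.71},{"tx":-0.65,"ty":-0.71},{"tx":-0.65,"ty":-0.71},{"tx":-0.65,"ty":-0.71},{"tx":-0.65,"ty":-0.71},{"tx":-0.65,"ty":-0.71},{"tx":-0.65,"ty":-0.71},{"tx":-0.65,"ty":-0.71}]' 
python3 -m pendant '[{"tx":-0.65,"ty":-0.71},{"tx":-0.65,"ty":-0.71},{"tx":-0.65,"ty":-0.71},{"tx":-0.65,"ty":-0.71},{"tx":-0.65,"ty":-0.71},{"tx":-0.65,"ty":-0.71},{"tx":-0.65,"ty":-0.71},{}]'
python3 -m pendant '[{"spin":1},{"spin":1},{"spin":1},{"spin":1},{"spin":1},{"spin":1},{"spin":1},{"spin":1},{"spin":1},{"spin":1}]'
python3 -m pendant '[{"spin":1},{"spin":1},{"spin":1},{"spin":1},{"spin":1},{"spin":1},{"spin":1},{"spin":1},{"spin":1},{"spin":1}]'
python3 -m pendant '[{"spin":1},{"spin":1},{"spin":1},{"spin":1},{"spin":1},{"spin":1},{"spin":1},{},{}]'
python3 - <<'E'
from h import *
o=env.get_obs();print(o['time_s'],o['tool_pos'],o['tool_rot'],o['qpos'],o['force'],o['wrist_torque'])
c=cams.camera_info('wrist'); i=cams.read_camera('wrist')
cv2.imwrite('pics/w0.png',i[...,::-1]); np.save('w0.npy',i); np.save('w0c.npy',c,allow_pickle=True)
print(c)
E
```

```text
0.15 [0.17823481 0.62467082 0.23870174] [-1.79914830e+02  8.44870496e-03  1.64081147e+02] [-73.27461097  18.42983313  -4.01371385  83.15939088   1.29782127
  78.54131354  -3.26171351] [-0.73068729  0.37729165 -1.36446227] [0.02810301 0.0424758  0.00055125]
{'fx': 295.62419539422126, 'fy': 295.62419539422126, 'cx': 277.45150259731923, 'cy': 207.65662641569168, 'k1': -0.016630811764663408, 'rvec': array([-2.30495492, -1.73791301, -0.26508442]), 'tvec': array([-0.64872752, -0.03544746,  0.39098571])}invalid input at $[0]: expected keys tx, ty, tz, spin, claw
invalid input at $[0]: expected keys tx, ty, tz, spin, claw
invalid input at $[0]: expected keys tx, ty, tz, spin, claw
invalid input at $[0]: expected keys tx, ty, tz, spin, claw
invalid input at $[0]: expected keys tx, ty, tz, spin, claw
```

View pics/w0.png

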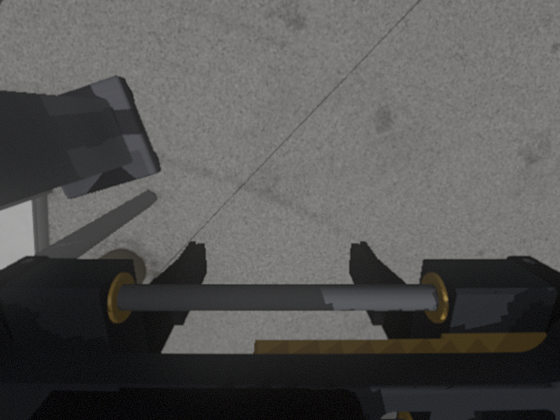

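Every key is required in each row, so nothing moved. The wrist picture shows only floor, with the fingers at the bottom near (190,270) and (365,270). I'll retype the rows.

```bash
python3 -m pendant '[{"tx":-0.65,"ty":-0.71,"tz":0,"spin":0,"claw":0},{"tx":-0.65,"ty":-0.71,"tz":0,"spin":0,"claw":0},{"tx":-0.65,"ty":-0.71,"tz":0,"spin":0,"claw":0},{"tx":-0.65,"ty":-0.71,"tz":0,"spin":0,"claw":0},{"tx":-0.65,"ty":-0.71,"tz":0,"spin":0,"claw":0},{"tx":-0.65,"ty":-0.71,"tz":0,"spin":0,"claw":0},{"tx":-0.65,"ty":-0.71,"tz":0,"spin":0,"claw":0},{"tx":-0.65,"ty":-0.71,"tz":0,"spin":0,"claw":0}]' 
python3 -m pendant '[{"tx":-0.65,"ty":-0.71,"tz":0,"spin":0,"claw":0},{"tx":-0.65,"ty":-0.71,"tz":0,"spin":0,"claw":0},{"tx":-0.65,"ty":-0.71,"tz":0,"spin":0,"claw":0},{"tx":-0.65,"ty":-0.71,"tz":0,"spin":0,"claw":0},{"tx":-0.65,"ty":-0.71,"tz":0,"spin":0,"claw":0},{"tx":-0.65,"ty":-0.71,"tz":0,"spin":0,"claw":0},{"tx":-0.65,"ty":-0.71,"tz":0,"spin":0,"claw":0},{"tx":0,"ty":0,"tz":0,"spin":1,"claw":0}]'
python3 -m pendant '[{"tx":0,"ty":0,"tz":0,"spin":1,"claw":0},{"tx":0,"ty":0,"tz":0,"spin":1,"claw":0},{"tx":0,"ty":0,"tz":0,"spin":1,"claw":0},{"tx":0,"ty":0,"tz":0,"spin":1,"claw":0},{"tx":0,"ty":0,"tz":0,"spin":1,"claw":0},{"tx":0,"ty":0,"tz":0,"spin":1,"claw":0},{"tx":0,"ty":0,"tz":0,"spin":1,"claw":0},{"tx":0,"ty":0,"tz":0,"spin":1,"claw":0},{"tx":0,"ty":0,"tz":0,"spin":1,"claw":0},{"tx":0,"ty":0,"tz":0,"spin":1,"claw":0}]'
python3 -m pendant '[{"tx":0,"ty":0,"tz":0,"spin":1,"claw":0},{"tx":0,"ty":0,"tz":0,"spin":1,"claw":0},{"tx":0,"ty":0,"tz":0,"spin":1,"claw":0},{"tx":0,"ty":0,"tz":0,"spin":1,"claw":0},{"tx":0,"ty":0,"tz":0,"spin":1,"claw":0},{"tx":0,"ty":0,"tz":0,"spin":1,"claw":0},{"tx":0,"ty":0,"tz":0,"spin":1,"claw":0},{"tx":0,"ty":0,"tz":0,"spin":1,"claw":0},{"tx":0,"ty":0,"tz":0,"spin":1,"claw":0},{"tx":0,"ty":0,"tz":0,"spin":1,"claw":0}]'
python3 -m pendant '[{"tx":0,"ty":0,"tz":0,"spin":1,"claw":0},{"tx":0,"ty":0,"tz":0,"spin":1,"claw":0},{"tx":0,"ty":0,"tz":0,"spin":1,"claw":0},{"tx":0,"ty":0,"tz":0,"spin":1,"claw":0},{"tx":0,"ty":0,"tz":0,"spin":1,"claw":0},{"tx":0,"ty":0,"tz":0,"spin":1,"claw":0},{"tx":0,"ty":0,"tz":0,"spin":0,"claw":0},{"tx":0,"ty":0,"tz":0,"spin":0,"claw":0}]'
python3 - <<'E'
from h import *
o=env.get_obs();print(o['time_s'],o['tool_pos'],o['tool_rot'],o['qpos'],o['force'],o['wrist_torque'])
c=cams.camera_info('wrist'); i=cams.read_camera('wrist')
cv2.imwrite('pics/w1.png',i[...,::-1]); np.save('w1.npy',i); np.save('w1c.npy',c,allow_pickle=True)
E
```

```text
time_s: 1.2
tool_pos: [0.3509, 0.2791, 0.2396]
tool_rot: [180.0, 0.0, 164.1]
force: [0.9, 0.4, -0.6]
grip_width: 0.0871
grasp_force: 0.0
time_s: 2.2
tool_pos: [0.5019, -0.0253, 0.2397]
tool_rot: [-179.9, 0.1, 159.6]
force: [-0.1, 0.5, -0.2]
grip_width: 0.087
grasp_force: 0.0
time_s: 3.45
tool_pos: [0.5009, -0.0207, 0.2395]
tool_rot: [-180.0, -0.0, 120.0]
force: [0.2, -0.4, -0.0]
grip_width: 0.087
grasp_force: 0.0
time_s: 4.7
tool_pos: [0.5009, -0.0207, 0.2395]
tool_rot: [-180.0, -0.0, 80.0]
force: [-0.2, -0.3, -0.6]
grip_width: 0.087
grasp_force: 0.0
time_s: 5.7
tool_pos: [0.501, -0.0207, 0.2395]
tool_rot: [-180.0, -0.0, 56.1]
force: [0.5, 0.3, -0.8]
grip_width: 0.0869
grasp_force: 0.0
5.7 [ 0.50100336 -0.02067928  0.23953306] [-1.79996118e+02 -5.95136669e-03  5.61496619e+01] [-35.33534718  -0.82611753  34.66770583 104.88853425   0.47739938
  75.79123278 -34.6379471 ] [ 0.50376347  0.29140885 -0.76797291] [-0.08996244  0.11882134  0.02678224]
```

View pics/w1.png

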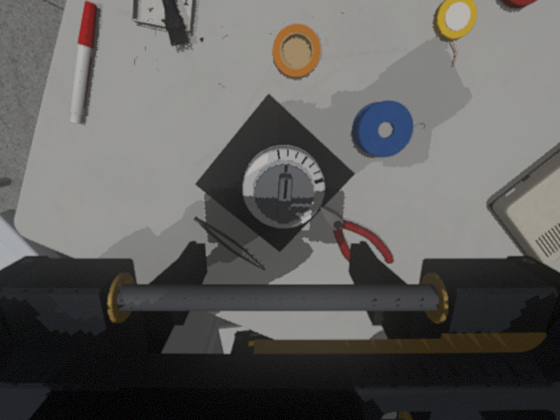

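The wrist view shows the timer at about (284,186), with the bar roughly vertical in the image, so the tool's x axis is close to aligned with it. Next, precise measurement.

```bash
python3 - <<'E'
from h import *
out=[]
for n in('wrist','top'):
    c=cams.camera_info(n); i=np.median([cams.read_camera(n) for _ in range(3)],0).astype(np.uint8)
    N=800; q=rectify(c,i,.505,-.0235,.044,.06,N); g=cv2.cvtColor(q,cv2.COLOR_RGB2GRAY)
    m=cv2.morphologyEx((g>75).astype(np.uint8),cv2.MORPH_OPEN,np.ones((25,25)))
    k=max(cv2.findContours(m,0,2)[0],key=cv2.contourArea)
    e=cv2.fitEllipse(cv2.convexHull(k)); s=.12/(N-1)
    print(n,'case xy',.565-e[0][1]*s,.0365-e[0][0]*s,'diam',np.array(e[1])*s)
    o,_=ray(c,[[280,210]]);print('cam',o)
    cv2.imwrite(f'pics/q_{n}.png',q[...,::-1]); out.append(cv2.resize(q,(400,400),interpolation=cv2.INTER_AREA))
cv2.imwrite('pics/q.png',np.hstack(out)[...,::-1])
E
```

```text
wrist case xy 0.512299331073021 -0.014849135149405508 diam [0.07653073 0.0981105 ]
cam [0.54660639 0.04708007 0.38399585]
top case xy 0.5143084220265566 -0.040764008599616715 diam [0.09990179 0.18965261]
cam [0.49800745 0.00765617 1.00803924]
```

View pics/q.png

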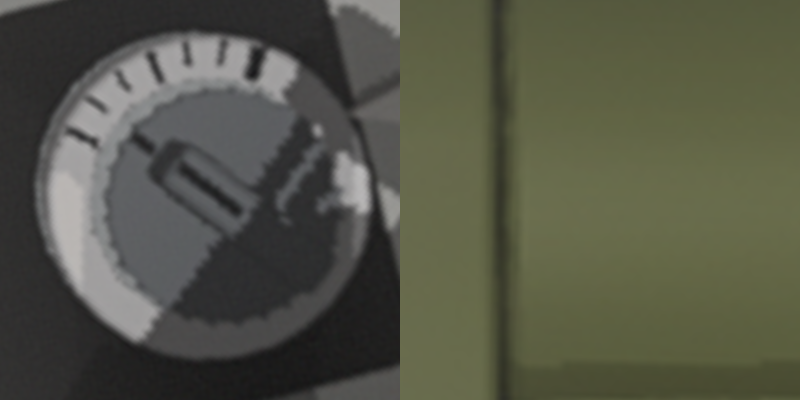

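The left half shows marks and bar clearly in the wrist view; the 0 mark is at (83,137), the 3 mark at (155,67) and the 6 mark at (257,62). The arm now blocks the top camera, so I'll use the first top picture for the second view.

```bash
python3 - <<'E'
from h import *
from scipy.optimize import least_squares
N=800;H=.06;s=2*H/(N-1)
def pts(px): px=np.float64(px); return np.c_[.565-px[:,1]*s,.0365-px[:,0]*s]
ct=cams.camera_info('top'); cw=np.load('w1c.npy',allow_pickle=True).item()
for n,c,i in(('top',ct,cv2.imread('pics/top0.png')[...,::-1].copy()),('wrist',cw,np.load('w1.npy'))):
    q=rectify(c,i,.505,-.0235,.044,H,N); g=cv2.cvtColor(q,cv2.COLOR_RGB2GRAY)
    cen=np.array([.504,-.0235])
    for it in range(3):
        # unwrap about current centre: marks as dark columns at r 39..46
        a=np.radians(np.arange(-40,85,.1)); prof=[]
        for r in np.arange(.040,.0455,.0005):
            x=cen[0]+r*np.cos(a);y=cen[1]+r*np.sin(a)
            prof.append(cv2.remap(g,((.0365-y)/s).astype(np.float32)[None],((.565-x)/s).astype(np.float32)[None],1)[0])
        P=np.mean(prof,0); d=np.median(P)-P; d[d<.25*d.max()]=0
        lab,k=__import__('scipy.ndimage',fromlist=['x']).label(d>0)
        ang=[np.degrees((a*d)[lab==j].sum()/d[lab==j].sum()) for j in range(1,k+1)]
        # outer edge: for directions, steepest drop near r=50mm
        E=[]
        for t in np.radians(np.arange(0,360,3)):
            rr=np.arange(.046,.054,.0001); x=cen[0]+rr*np.cos(t); y=cen[1]+rr*np.sin(t)
            v=cv2.remap(g,((.0365-y)/s).astype(np.float32)[None],((.565-x)/s).astype(np.float32)[None],1)[0].astype(float)
            dv=np.gradient(cv2.GaussianBlur(v[None],(9,1),0)[0]); j=dv.argmin()
            if dv[j]<-1: E.append([x[j],y[j]])
        E=np.array(E); f=least_squares(lambda p:np.hypot(*(E-p[:2]).T)-p[2],[*cen,.05],loss='soft_l1',f_scale=.0003)
        cen=f.x[:2]
    print(n,'centre',cen,'R',f.x[2],len(E),'marks',np.round(ang,1))
    # bar: dark line pointer direction, via Hough-ish: crop view
    cv2.imwrite(f'pics/b_{n}.png',q[150:650,150:650][...,::-1])
a=cv2.resize(cv2.imread('pics/b_top.png'),(400,400));b=cv2.resize(cv2.imread('pics/b_wrist.png'),(400,400))
cv2.imwrite('pics/b.png',np.hstack([a,b]))
E
```

```text
top centre [ 0.50575387 -0.02370243] R 0.0489318228755145 119 marks [-18.4  -4.6   8.6  22.7  36.1  50.3  64.1]
wrist centre [ 0.50629064 -0.02512234] R 0.04927227770601256 119 marks [-38.7 -20.9  -6.7   7.3  21.3  35.8  49.9  64.4]
```

View pics/b.png

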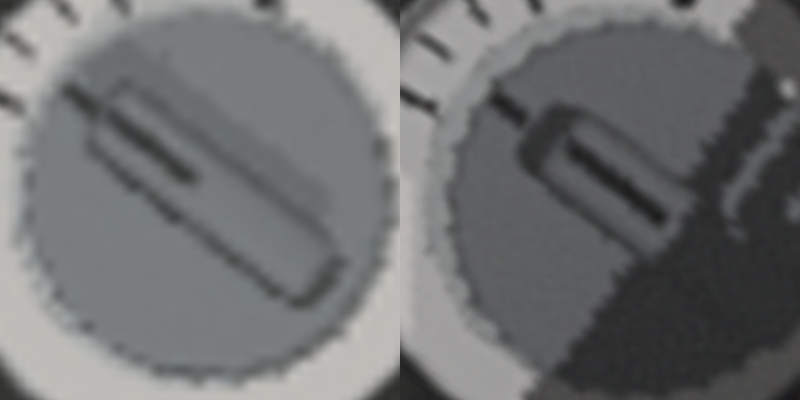

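The bar's yaw is about 52.6° in both views and the 3-mark's about 22.2°. The axis is at about (0.506, -0.0243), with the two views 1.5 mm apart. I'll align, pre-close and go down above the disc.

```bash
python3 -m pendant '[{"tx":0,"ty":0,"tz":0,"spin":0.9,"claw":0.7},{"tx":0,"ty":0.124,"tz":0,"spin":0,"claw":0.7},{"tx":0,"ty":0,"tz":0.8,"spin":0,"claw":0.7},{"tx":0,"ty":0,"tz":0.8,"spin":0,"claw":0.7},{"tx":0,"ty":0,"tz":0.8,"spin":0,"claw":0.7},{"tx":0,"ty":0,"tz":0,"spin":0,"claw":0.7},{"tx":0,"ty":0,"tz":0,"spin":0,"claw":0.7},{"tx":0,"ty":0,"tz":0,"spin":0,"claw":0.7}]'
python3 - <<'E'
from h import *
o=env.get_obs();print(o['time_s'],o['tool_pos'],o['tool_rot'],o['force'],o['wrist_torque'],o['grip_width'])
c=cams.camera_info('wrist'); i=cams.read_camera('wrist')
cv2.imwrite('pics/w2.png',cv2.resize(i[120:345,120:420],(800,600))[...,::-1])
# tool point at the finger tip level and bar-top centre in pixels
p=np.array(o['tool_pos']); print(pix(c,[p+[0,0,-.017],p,[.506,-.0243,.085],[.506,-.0243,.1]]))
E
```

```text
time_s: 7.05
tool_pos: [0.5075, -0.0245, 0.1215]
tool_rot: [179.9, -0.2, 52.5]
force: [-0.3, 0.7, -0.5]
grip_width: 0.027
grasp_force: 0.0
7.05 [ 0.50753755 -0.02448336  0.12150061] [ 1.79866370e+02 -1.51630861e-01  5.24969175e+01] [-0.28459243  0.65618434 -0.48747343] [-0.08580529  0.13008968  0.02635665] 0.02704900588401425
[[277.23057865 257.30844376]
 [277.29209968 271.39820868]
 [275.17989951 245.08749049]
 [275.06777597 255.1600966 ]]
```

View pics/w2.png

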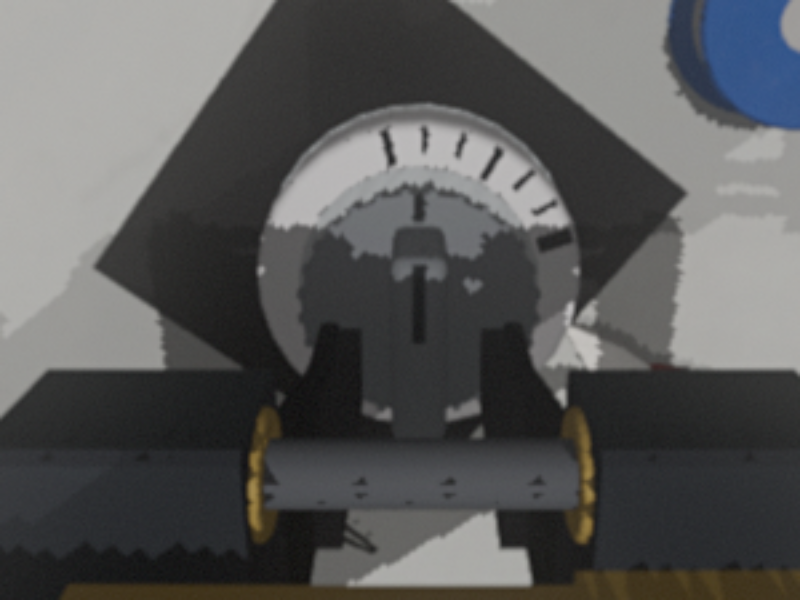

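The view shows the bar vertical at x≈394–443 and the finger inner faces at 362 and 482. So it is aligned in angle and centred to about 1 mm. Going down by feel.

```bash
python3 -m pendant '[{"tx":0,"ty":0,"tz":0.3,"spin":0,"claw":0.7},{"tx":0,"ty":0,"tz":0.28,"spin":0,"claw":0.7},{"tx":0,"ty":0,"tz":0,"spin":0,"claw":0.7},{"tx":0,"ty":0,"tz":0,"spin":0,"claw":0.7}]'
python3 -m pendant '[{"tx":0,"ty":0,"tz":0.03,"spin":0,"claw":0.7},{"tx":0,"ty":0,"tz":0.02,"spin":0,"claw":0.7},{"tx":0,"ty":0,"tz":0,"spin":0,"claw":0.7}]'
```

```text
time_s: 7.6
tool_pos: [0.5059, -0.0245, 0.0904]
tool_rot: [-180.0, 0.0, 52.5]
force: [-0.7, -0.4, 0.0]
grip_width: 0.0257
grasp_force: 0.0
time_s: 7.98
tool_pos: [0.5061, -0.0244, 0.0881]
tool_rot: [180.0, -0.0, 52.5]
force: [-0.1, 0.0, -0.6]
grip_width: 0.0262
grasp_force: 0.0
```

```bash
python3 -m pendant '[{"tx":0,"ty":0,"tz":0.03,"spin":0,"claw":0.7},{"tx":0,"ty":0,"tz":0,"spin":0,"claw":0.7}]' | sed -n '2p;4p'
python3 -m pendant '[{"tx":0,"ty":0,"tz":0.02,"spin":0,"claw":0.7},{"tx":0,"ty":0,"tz":0,"spin":0,"claw":0.7}]'| sed -n '2p;4p'
```

```text
tool_pos: [0.5059, -0.0244, 0.0865]
force: [0.2, 0.3, -0.6]
tool_pos: [0.5059, -0.0244, 0.0855]
force: [-0.1, -0.9, -0.3]
```

```bash
python3 -m pendant '[{"tx":0,"ty":0,"tz":0.02,"spin":0,"claw":0.7},{"tx":0,"ty":0,"tz":0,"spin":0,"claw":0.7}]' | sed -n '2p;4p'
python3 -m pendant '[{"tx":0,"ty":0,"tz":0.02,"spin":0,"claw":0.7},{"tx":0,"ty":0,"tz":0,"spin":0,"claw":0.7}]'| sed -n '2p;4p'
```

```text
tool_pos: [0.5059, -0.0244, 0.0845]
force: [0.9, -0.2, -0.5]
tool_pos: [0.5059, -0.0245, 0.0835]
force: [0.4, -0.0, -0.7]
```

```bash
python3 -m pendant '[{"tx":0,"ty":0,"tz":0.02,"spin":0,"claw":0.7},{"tx":0,"ty":0,"tz":0,"spin":0,"claw":0.7}]' | sed -n '2p;4p'
```

```text
tool_pos: [0.5059, -0.0245, 0.0825]
force: [-0.2, -0.4, 0.8]
```

```bash
python3 -m pendant '[{"tx":0,"ty":0,"tz":0.02,"spin":0,"claw":0.7},{"tx":0,"ty":0,"tz":0,"spin":0,"claw":0.7}]' | sed -n '2p;4p'
```

```text
tool_pos: [0.5059, -0.0245, 0.0815]
force: [-0.2, -0.2, -0.7]
```

```bash
python3 -m pendant '[{"tx":0,"ty":0,"tz":0.02,"spin":0,"claw":0.7},{"tx":0,"ty":0,"tz":0,"spin":0,"claw":0.7}]' | sed -n '2p;4p'
```

```text
tool_pos: [0.5059, -0.0244, 0.0805]
force: [0.3, 0.5, -0.3]
```

```bash
python3 -m pendant '[{"tx":0,"ty":0,"tz":0.02,"spin":0,"claw":0.7},{"tx":0,"ty":0,"tz":0,"spin":0,"claw":0.7}]' | sed -n '2p;4p'
```

```text
tool_pos: [0.506, -0.0245, 0.0795]
force: [-0.1, 0.0, -0.6]
```

```bash
python3 -m pendant '[{"tx":0,"ty":0,"tz":0.02,"spin":0,"claw":0.7},{"tx":0,"ty":0,"tz":0,"spin":0,"claw":0.7}]' | sed -n '2p;4p'
```

```text
tool_pos: [0.5061, -0.0244, 0.0786]
force: [-0.5, -0.6, 1.2]
```

```bash
python3 -m pendant '[{"tx":0,"ty":0,"tz":0.02,"spin":0,"claw":0.7},{"tx":0,"ty":0,"tz":0,"spin":0,"claw":0.7}]' | sed -n '2p;4p'
```

```text
tool_pos: [0.506, -0.0244, 0.0775]
force: [-0.0, 0.3, 1.6]
```

```bash
python3 -m pendant '[{"tx":0,"ty":0,"tz":0.02,"spin":0,"claw":0.7},{"tx":0,"ty":0,"tz":0,"spin":0,"claw":0.7}]' | sed -n '2p;4p'
```

```text
tool_pos: [0.506, -0.0244, 0.0765]
force: [0.4, 0.6, 1.3]
```

Contact with the floating dial came at TCP z≈0.079. I'll keep pushing down to the bottom.

```bash
python3 -m pendant '[{"tx":0,"ty":0,"tz":0.02,"spin":0,"claw":0.7},{"tx":0,"ty":0,"tz":0,"spin":0,"claw":0.7}]' | sed -n '2p;4p'
```

```text
tool_pos: [0.5061, -0.0244, 0.0755]
force: [-0.1, 0.1, 1.0]
```

```bash
python3 -m pendant '[{"tx":0,"ty":0,"tz":0.02,"spin":0,"claw":0.7},{"tx":0,"ty":0,"tz":0,"spin":0,"claw":0.7}]' | sed -n '2p;4p'
```

```text
tool_pos: [0.506, -0.0244, 0.0745]
force: [-0.1, 0.2, 1.2]
```

```bash
python3 -m pendant '[{"tx":0,"ty":0,"tz":0.02,"spin":0,"claw":0.7},{"tx":0,"ty":0,"tz":0,"spin":0,"claw":0.7}]' | sed -n '2p;4p'
```

```text
tool_pos: [0.506, -0.0244, 0.0735]
force: [0.9, -0.2, 1.1]
```

```bash
python3 -m pendant '[{"tx":0,"ty":0,"tz":0.02,"spin":0,"claw":0.7},{"tx":0,"ty":0,"tz":0,"spin":0,"claw":0.7}]' | sed -n '2p;4p'
```

```text
tool_pos: [0.506, -0.0244, 0.0725]
force: [0.2, 0.3, 1.1]
```

```bash
python3 -m pendant '[{"tx":0,"ty":0,"tz":0.02,"spin":0,"claw":0.7},{"tx":0,"ty":0,"tz":0,"spin":0,"claw":0.7}]' | sed -n '2p;4p'
```

```text
tool_pos: [0.506, -0.0245, 0.0715]
force: [0.5, -0.0, 1.8]
```

```bash
python3 -m pendant '[{"tx":0,"ty":0,"tz":0.02,"spin":0,"claw":0.7},{"tx":0,"ty":0,"tz":0,"spin":0,"claw":0.7}]' | sed -n '2p;4p'
```

```text
tool_pos: [0.5061, -0.0245, 0.0711]
force: [-1.4, 0.5, 6.5]
```

It bottomed. I'll step finely now.

```bash
python3 -m pendant '[{"tx":0,"ty":0,"tz":0.012,"spin":0,"claw":0.7},{"tx":0,"ty":0,"tz":0,"spin":0,"claw":0.7},{"tx":0,"ty":0,"tz":0,"spin":0,"claw":0.7}]' | sed -n '1,2p;4p'
```

```text
time_s: 12.6
tool_pos: [0.5062, -0.0244, 0.0711]
force: [-2.3, -0.2, 10.8]
```

```bash
python3 -m pendant '[{"tx":0,"ty":0,"tz":0.016,"spin":0,"claw":0.7},{"tx":0,"ty":0,"tz":0,"spin":0,"claw":0.7},{"tx":0,"ty":0,"tz":0,"spin":0,"claw":0.7}]' | sed -n '1,2p;4p'; python3 -c "
from h import *
for _ in range(1): print(env.get_obs()['wrist_torque'],env.get_obs()['force'])"
```

```text
time_s: 12.98
tool_pos: [0.5064, -0.0244, 0.071]
force: [-3.9, -0.4, 16.0]
[-0.10701626  1.25406187 -0.02010897] [-3.91823992 -0.36089832 15.97227203]
```

```bash
python3 -m pendant '[{"tx":0,"ty":0,"tz":0,"spin":0,"claw":0.8},{"tx":0,"ty":0,"tz":0,"spin":0,"claw":0.85},{"tx":0,"ty":0,"tz":0,"spin":0,"claw":0.9},{"tx":0,"ty":0,"tz":0,"spin":0,"claw":0.9}]' 5; python3 -c "
from h import *
print(env.get_obs()['wrist_torque'])"
```

```text
time_s: 13.48
tool_pos: [0.5064, -0.0244, 0.071]
tool_rot: [-180.0, -0.1, 52.5]
force: [-5.0, -0.1, 16.4]
grip_width: 0.0259
grasp_force: 7.9
[-0.03001416  1.27722659  0.06588618]
```

The fingertips are held by friction on the disc, so I'll raise the grip.

```bash
python3 -m pendant '[{"tx":0,"ty":0,"tz":0,"spin":0,"claw":0.9},{"tx":0,"ty":0,"tz":0,"spin":0,"claw":0.9},{"tx":0,"ty":0,"tz":0,"spin":0,"claw":0.9}]' 15; python3 -c "
from h import *
print(env.get_obs()['wrist_torque'])"
```

```text
time_s: 13.85
tool_pos: [0.5072, -0.0245, 0.071]
tool_rot: [179.9, -0.1, 52.5]
force: [-2.8, -0.3, 12.6]
grip_width: 0.0138
grasp_force: 18.4
[-0.06369716  0.75193834  0.01829581]
```

```bash
python3 -m pendant '[{"tx":0,"ty":0,"tz":0.012,"spin":0,"claw":1},{"tx":0,"ty":0,"tz":0.006,"spin":0,"claw":1},{"tx":0,"ty":0,"tz":0,"spin":0,"claw":1},{"tx":0,"ty":0,"tz":0,"spin":0,"claw":1}]' 50; python3 -c "
from h import *
print(env.get_obs()['wrist_torque'])"
```

```text
time_s: 14.35
tool_pos: [0.5074, -0.0245, 0.0709]
tool_rot: [180.0, -0.1, 52.5]
force: [-4.2, -0.4, 20.0]
grip_width: 0.0132
grasp_force: 53.4
[-0.09871988  1.28288181 -0.04375557]
```

```bash
python3 -m pendant '[{"tx":0,"ty":0,"tz":0,"spin":0.5,"claw":1},{"tx":0,"ty":0,"tz":0,"spin":0.5,"claw":1},{"tx":0,"ty":0,"tz":0,"spin":0.5,"claw":1},{"tx":0,"ty":0,"tz":0,"spin":0.5,"claw":1},{"tx":0,"ty":0,"tz":0,"spin":0,"claw":1}]'; python3 -c "
from h import *
print(env.get_obs()['wrist_torque'])"
```

```text
time_s: 14.98
tool_pos: [0.5076, -0.0247, 0.0709]
tool_rot: [179.9, -0.1, 44.5]
force: [-3.5, -0.8, 19.7]
grip_width: 0.0136
grasp_force: 53.3
[-0.23808345  1.16585652  0.1136122 ]
```

```bash
python3 -m pendant '[{"tx":0,"ty":0,"tz":0,"spin":0.5,"claw":1},{"tx":0,"ty":0,"tz":0,"spin":0.5,"claw":1},{"tx":0,"ty":0,"tz":0,"spin":0.5,"claw":1},{"tx":0,"ty":0,"tz":0,"spin":0.5,"claw":1},{"tx":0,"ty":0,"tz":0,"spin":0.5,"claw":1},{"tx":0,"ty":0,"tz":0,"spin":0.5,"claw":1},{"tx":0,"ty":0,"tz":0,"spin":0.5,"claw":1},{"tx":0,"ty":0,"tz":0,"spin":0.5,"claw":1}]'; python3 -c "
from h import *
print(env.get_obs()['wrist_torque'])"
```

```text
time_s: 15.98
tool_pos: [0.508, -0.0252, 0.0709]
tool_rot: [179.9, -0.2, 28.4]
force: [-1.7, -2.3, 17.6]
grip_width: 0.0134
grasp_force: 53.2
[-0.46852816  0.90099605  0.21618311]
```

```bash
python3 -m pendant '[{"tx":0,"ty":0,"tz":0.004,"spin":0.5,"claw":1},{"tx":0,"ty":0,"tz":0,"spin":0.5,"claw":1},{"tx":0,"ty":0,"tz":0,"spin":0.5,"claw":1},{"tx":0,"ty":0,"tz":0,"spin":0.5,"claw":1},{"tx":0,"ty":0,"tz":0.002,"spin":0.5,"claw":1},{"tx":0,"ty":0,"tz":0,"spin":0.5,"claw":1},{"tx":0,"ty":0,"tz":0,"spin":0.5,"claw":1},{"tx":0,"ty":0,"tz":0,"spin":0.5,"claw":1}]'; python3 -c "
from h import *
print(env.get_obs()['wrist_torque'])"
```

```text
time_s: 16.98
tool_pos: [0.5082, -0.0259, 0.0709]
tool_rot: [179.9, -0.2, 12.4]
force: [-3.0, -2.8, 20.0]
grip_width: 0.0139
grasp_force: 53.4
[-0.79440284  1.02744353  0.1208844 ]
```

```bash
python3 -m pendant '[{"tx":0,"ty":0.01,"tz":0,"spin":0.5,"claw":1},{"tx":0,"ty":0.01,"tz":0,"spin":0.5,"claw":1},{"tx":0,"ty":0,"tz":0,"spin":0.5,"claw":1},{"tx":0,"ty":0,"tz":0,"spin":0.5,"claw":1},{"tx":0,"ty":0,"tz":0,"spin":0.5,"claw":1},{"tx":0,"ty":0,"tz":0,"spin":0.5,"claw":1},{"tx":0,"ty":0,"tz":0,"spin":0.5,"claw":1},{"tx":0,"ty":0,"tz":0,"spin":0.5,"claw":1}]'; python3 -c "
from h import *
print(env.get_obs()['wrist_torque'])"
```

```text
time_s: 17.98
tool_pos: [0.5083, -0.0267, 0.0709]
tool_rot: [180.0, -0.2, -3.6]
force: [-3.8, -2.9, 20.8]
grip_width: 0.0134
grasp_force: 53.5
[-0.72540507  1.19067701  0.14816334]
```

```bash
python3 -m pendant '[{"tx":0,"ty":0.005,"tz":0,"spin":0.5,"claw":1},{"tx":0,"ty":0.005,"tz":0,"spin":0.5,"claw":1},{"tx":0,"ty":0,"tz":0,"spin":0.5,"claw":1},{"tx":0,"ty":0,"tz":0,"spin":0.5,"claw":1},{"tx":0,"ty":0,"tz":0,"spin":0.5,"claw":1},{"tx":0,"ty":0,"tz":0,"spin":0.5,"claw":1},{"tx":0,"ty":0,"tz":0,"spin":0.5,"claw":1},{"tx":0,"ty":0,"tz":0,"spin":0.5,"claw":1},{"tx":0,"ty":0,"tz":0,"spin":0.5,"claw":1},{"tx":0,"ty":0,"tz":0,"spin":0.4,"claw":1}]'; python3 - <<'E'
from h import *
o=env.get_obs(); print(o['wrist_torque'],o['qpos'][6])
c=cams.camera_info('wrist'); i=cams.read_camera('wrist')
q=rectify(c,i,.506,-.025,.052,.06,480); cv2.imwrite('pics/w3.png',np.hstack([cv2.resize(i[100:310,175:380],(400,410))[...,::-1],q[35:445,40:440][...,::-1]]))
E
```

```text
time_s: 19.23
tool_pos: [0.5081, -0.0276, 0.0709]
tool_rot: [-180.0, -0.2, -23.2]
force: [-4.3, -3.4, 22.7]
grip_width: 0.0138
grasp_force: 53.6
[-0.85841311  1.27499825  0.17975924] -103.3407501515693
```

View pics/w3.png

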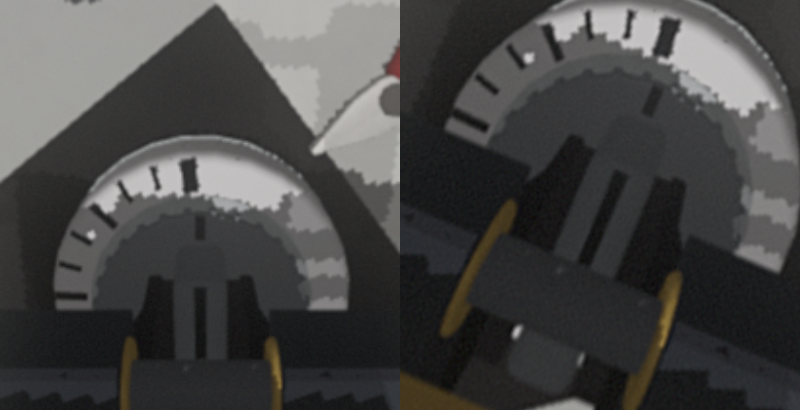

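In the left half the pointer (x≈200) stands clockwise of the broad 6 mark (190,175), about 4° past it. The case looks unturned. I'll go one degree further, ease the push slightly, and measure the marks.

```bash
python3 -m pendant '[{"tx":0,"ty":0,"tz":-0.005,"spin":0.3,"claw":1},{"tx":0,"ty":0,"tz":0,"spin":0,"claw":1}]'; cat > m.py <<'E'
from h import *
from scipy import ndimage as nd
o=env.get_obs(); c=cams.camera_info('wrist'); i=cams.read_camera('wrist')
print(o['time_s'],'tool yaw',o['tool_rot'][2],'F',o['force'])
N=800;H=.06;s=2*H/(N-1); q=rectify(c,i,.506,-.0255,.044,H,N); g=cv2.cvtColor(q,cv2.COLOR_RGB2GRAY).astype(np.float32)
for cen in ((.506,-.0243),(.506,-.026)):
    a=np.radians(np.arange(-32,75,.1)); R=np.arange(.040,.0455,.0005)[:,None]
    x=cen[0]+R*np.cos(a); y=cen[1]+R*np.sin(a)
    P=cv2.remap(g,((-.0255+H-y)/s).astype(np.float32),((.506+H-x)/s).astype(np.float32),1).mean(0)
    d=nd.grey_closing(P,61)-P; d[d<.3*np.percentile(d,97)]=0; l,k=nd.label(d>0)
    print(cen,[round(float(np.degrees((a*d)[l==j].sum()/d[l==j].sum())),1) for j in range(1,k+1) if (l==j).sum()>8])
E
python3 m.py
```

```text
time_s: 19.52
tool_pos: [0.5081, -0.0276, 0.0709]
tool_rot: [-180.0, -0.2, -24.3]
force: [-4.5, -3.1, 20.7]
grip_width: 0.0138
grasp_force: 54.5
19.525 tool yaw -24.339439273386787 F [-4.51314676 -3.12098046 20.74821656]
(0.506, -0.0243) [-22.2, -8.5, 5.8, 19.2, 33.5, 47.9, 62.5]
(0.506, -0.026) [-20.1, -6.3, 8.1, 21.4, 35.4, 49.3, 63.5]
```

The case hasn't turned (3-mark at about 22°) and the dial is about 1.52 rad. Now back down.

```bash
python3 -m pendant '[{"tx":0,"ty":0,"tz":0,"spin":-0.5,"claw":1},{"tx":0,"ty":0,"tz":0,"spin":-0.5,"claw":1},{"tx":0,"ty":0,"tz":0,"spin":-0.5,"claw":1},{"tx":0,"ty":0,"tz":0,"spin":-0.5,"claw":1},{"tx":0,"ty":-0.005,"tz":0,"spin":-0.5,"claw":1},{"tx":0,"ty":-0.005,"tz":0,"spin":-0.5,"claw":1},{"tx":0,"ty":0,"tz":0,"spin":-0.5,"claw":1},{"tx":0,"ty":0,"tz":0,"spin":-0.5,"claw":1}]'
```

```text
time_s: 20.58
tool_pos: [0.5082, -0.0269, 0.0709]
tool_rot: [-180.0, -0.2, -8.3]
force: [-4.1, -2.4, 19.6]
grip_width: 0.0134
grasp_force: 54.4
```

```bash
python3 -m pendant '[{"tx":0,"ty":-0.005,"tz":0,"spin":-0.5,"claw":1},{"tx":0,"ty":-0.005,"tz":0,"spin":-0.5,"claw":1},{"tx":0,"ty":0,"tz":0,"spin":-0.5,"claw":1},{"tx":0,"ty":0,"tz":0,"spin":-0.5,"claw":1},{"tx":0,"ty":0,"tz":0,"spin":-0.5,"claw":1},{"tx":0,"ty":0,"tz":0,"spin":-0.5,"claw":1},{"tx":0,"ty":0,"tz":0,"spin":-0.5,"claw":1},{"tx":0,"ty":0,"tz":0,"spin":-0.5,"claw":1}]'
```

```text
time_s: 21.58
tool_pos: [0.5083, -0.0262, 0.0709]
tool_rot: [180.0, -0.2, 7.7]
force: [-4.3, -2.6, 19.0]
grip_width: 0.0137
grasp_force: 54.4
```

```bash
python3 -m pendant '[{"tx":0,"ty":-0.005,"tz":0,"spin":-0.5,"claw":1},{"tx":0,"ty":0,"tz":0,"spin":-0.5,"claw":1},{"tx":0,"ty":0,"tz":0,"spin":-0.5,"claw":1},{"tx":0,"ty":0,"tz":0,"spin":-0.5,"claw":1},{"tx":0,"ty":0,"tz":0,"spin":-0.5,"claw":1},{"tx":0,"ty":0,"tz":0,"spin":-0.5,"claw":1},{"tx":0,"ty":0,"tz":0,"spin":-0.3,"claw":1},{"tx":0,"ty":0,"tz":0,"spin":0,"claw":1}]'; python3 m.py; python3 - <<'E'
from h import *
c=cams.camera_info('wrist'); i=cams.read_camera('wrist')
cv2.imwrite('pics/w4.png',cv2.resize(i[120:270,180:380],(800,600),interpolation=cv2.INTER_CUBIC)[...,::-1])
E
```

```text
time_s: 22.58
tool_pos: [0.5081, -0.0256, 0.0709]
tool_rot: [180.0, -0.2, 20.8]
force: [-3.1, -1.6, 20.0]
grip_width: 0.0137
grasp_force: 54.4
22.575 tool yaw 20.845664822513278 F [-3.11707437 -1.59797476 20.01016255]
(0.506, -0.0243) [-21.5, -7.8, 6.1, 19.9, 34.1, 48.3, 63.0]
(0.506, -0.026) [-31.4, -19.4, -5.6, 8.4, 22.0, 35.9, 49.8, 64.0]
```

View pics/w4.png

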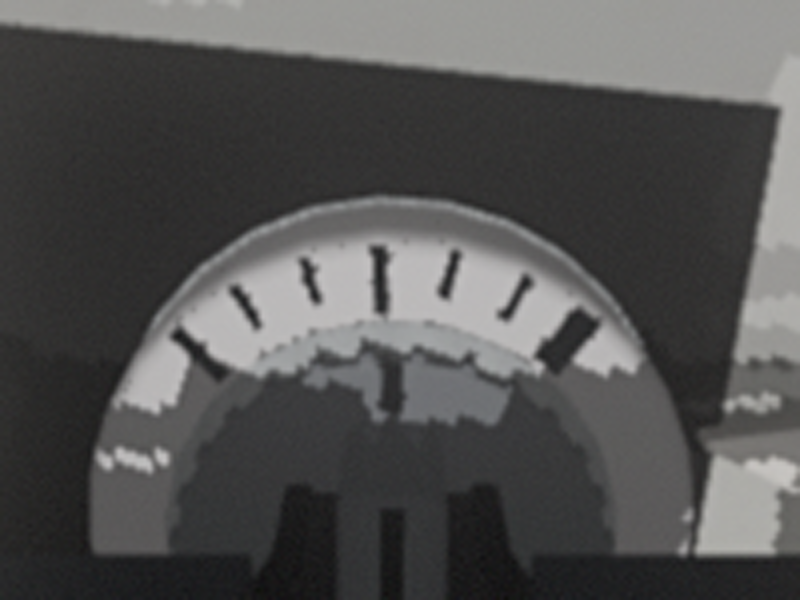

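The 3 mark (380,280) and the pointer (391,385) nearly line up. From the symmetry of the marks, about 1.5° anticlockwise remains. I'll make that turn, open while still pressing, then lift.

```bash
python3 -m pendant '[{"tx":0,"ty":0,"tz":0,"spin":-0.4,"claw":1},{"tx":0,"ty":0,"tz":0,"spin":0,"claw":1},{"tx":0,"ty":0,"tz":0,"spin":0,"claw":1}]'; python3 -m pendant '[{"tx":0,"ty":0,"tz":0,"spin":0,"claw":0.8},{"tx":0,"ty":0,"tz":0,"spin":0,"claw":0.7},{"tx":0,"ty":0,"tz":0,"spin":0,"claw":0.7},{"tx":0,"ty":0,"tz":0,"spin":0,"claw":0.7}]'
```

```text
time_s: 23.05
tool_pos: [0.5081, -0.0255, 0.0709]
tool_rot: [180.0, -0.2, 22.4]
force: [-3.4, -1.3, 19.9]
grip_width: 0.0138
grasp_force: 54.4
time_s: 23.55
tool_pos: [0.509, -0.0251, 0.0709]
tool_rot: [179.9, -0.3, 22.5]
force: [-0.8, -0.1, 16.5]
grip_width: 0.0253
grasp_force: 8.1
```

```bash
python3 -m pendant '[{"tx":0,"ty":0,"tz":-0.04,"spin":0,"claw":0.7},{"tx":0,"ty":0,"tz":-0.1,"spin":0,"claw":0.7},{"tx":0,"ty":0,"tz":-0.2,"spin":0,"claw":0.7},{"tx":0,"ty":0,"tz":-0.4,"spin":0,"claw":0.7},{"tx":0,"ty":0,"tz":-0.8,"spin":0,"claw":0.7},{"tx":0,"ty":0,"tz":-0.8,"spin":0,"claw":0.3},{"tx":0,"ty":0,"tz":-0.8,"spin":0,"claw":0},{"tx":0,"ty":0,"tz":0,"spin":0,"claw":0}]'; sed -i 's/^N=800/np.save("last.npy",i); N=800/' m.py; python3 m.py; python3 - <<'E'
from h import *
i=cams.read_camera('wrist'); c=cams.camera_info('wrist')
q=rectify(c,i,.506,-.025,.05,.06,600)
cv2.imwrite('pics/w5.png',q[...,::-1])
E
```

```text
time_s: 24.55
tool_pos: [0.5082, -0.0248, 0.2287]
tool_rot: [180.0, -0.4, 22.5]
force: [0.3, 0.4, -0.7]
grip_width: 0.048
grasp_force: 0.0
24.55 tool yaw 22.484473656792332 F [ 0.28748538  0.44019941 -0.72557805]
(0.506, -0.0243) [-22.0, -7.9, 6.0, 19.9, 34.3, 48.5, 62.9]
(0.506, -0.026) [-19.8, -5.7, 8.3, 22.1, 36.2, 50.0, 63.9]
```

View pics/w5.png

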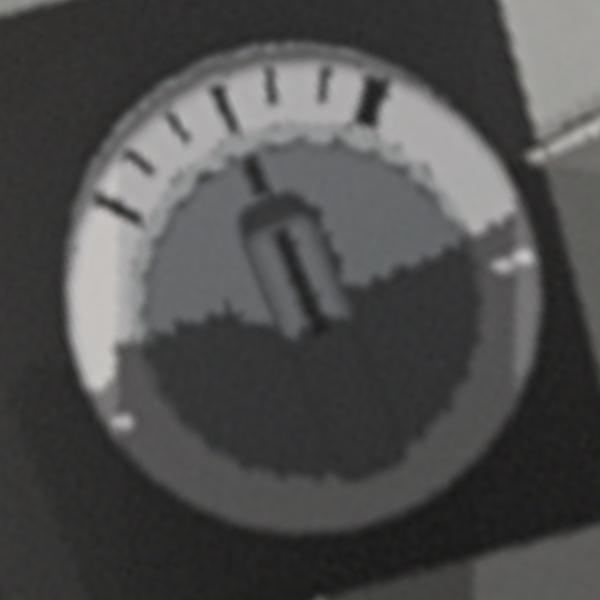

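The last view shows the bar line from (280,232) to (318,325), a yaw of about 22.2°. The 3 mark at (228,110) has a measured yaw of 22.1°. The pointer is on the mark, the case is where it was, and the robot is clear.

```bash
python3 -c "
from cell import env
print(env.sign_off())"
```

```text
the job is handed in; nothing more can be done
None
```

The timer is set to three minutes and handed in at about 25 s: I pressed the dial to the bottom, wound it about 5° past the six-minute mark with a 17–23 N push, turned it back to the three-minute mark and let go; the case didn't measurably turn or shift, and the gripper touched only the dial.

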